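# Present a bushing to the code reader and screen it

### The arm

A 7-joint arm with a two-finger parallel gripper is mounted at the origin on the work surface. World frame = base frame: x ahead of the robot, y to its left, z up, the work surface at z = 0. Lengths are in m, angles in degrees, forces in N, time in s.
With the tool pointing down it reaches from about 0.4 to 0.85 m from the base axis. Payload 6.9 kg.
Tool frame: the origin (TCP) lies on the centre line of the jaws, within the pads' length; the fingertips stand 11 mm ahead of it and the grasp point (between the pads) lies 8 mm behind it; z points along the fingers, y is the line along which they close (so a half turn about z gives the same grasp; the last joint's range is limited). The gripper opens to 85 mm and grips with 20 to 120 N. Pads are 22 mm wide; open, the fingers measure 114 mm over their backs; the gripper's body (76 mm by 85 mm) begins 54 mm behind the grasp point. The pads swing forward as they close: fully open they stand 13 mm farther back than shut.
Start: joints at [77.779, 29.078, -13.613, 85.955, 7.202, 65.827, -8.869], TCP at [0.196, -0.594, 0.209] pointing down, gripper open.
Joint ranges: [-176.47, 176.47], [-13.61, 117.27], [-81.72, 77.17], [0.22, 143.17], [-87.28, 267.28], [10, 112.55], [-165.47, 165.47]. Speed limits (degrees/s): [136.94, 136.94, 180, 180, 180, 180, 180].

### API

Orientations are given as [roll, pitch, yaw] about the fixed x, y, z axes, in that order (R = Rz(yaw) Ry(pitch) Rx(roll)).
In Python, from station import bot, solver, telemetry, vision gives the robot as it stands. Calls block until the motion is done:
- bot.move_pose(position, orientation): joint-space move of the TCP to a pose.
- bot.movel(position, frame=None, velocity=0.15, contact_N=None): straight line of the TCP; frame=None keeps the orientation; velocity is the mean speed in m/s. With contact_N (N) it stops when the force on the tool has changed by that much, and returns True; else False.
- bot.move_joints(angles): joint-space move.
- bot.move_gripper(opening, newtons=None): finger opening in m; newtons is the grip in N (None keeps the last); returns when the fingers have stopped.
- bot.wait(seconds).
- solver.ik(position, orientation): joint angles nearest the present ones, or None.
- telemetry.read_state(): the state.
- vision.camera(name): name is "side" or "top"; returns a dict with "img" (420x560x3 uint8, red, green, blue), "depth" (420x560 float32, m along the optical axis (not along the pixel's ray), 0 where there is no reading), "fov_y" (degrees; the focal length in pixels is half the picture's height over the tangent of half this angle, whatever the lens; pixels are square), "cx", "cy" (the principal point, pixels), "view" (4x4, takes a point from world to camera coordinates). Camera axes: x right, y down, z forward; pixel columns grow to the right and rows downward; lengths in m; the calibration is good to about 2 mm. A picture is of the moment at which its call begins.
A pose or a line that the arm cannot do raises bot.IKError and nothing moves.
- bot.job_done(): hands the job in; it is judged then, once.
The state is a dict: "time_s": time; "joints": joint angles; "joint_vel": joint speeds; "joint_torque": joint torques, N m; "ee_pos": TCP position; "eef_rot": TCP orientation; "wrist_force": force on the tool from outside, world axes, zero at the start; "ft_torque": the same for the moment, N m; "width": finger opening in m; "grip_force": force on a finger pad.
Only numpy, scipy, OpenCV 4.12 (cv2) and the standard library are available. Lean on these libraries where they do the work, as an engineer would, in place of code of your own. Each camera call takes 0.05 s, during which the arm holds its last target. There are 200 camera calls.

### The job

Take the bushing that carries the code plate and stand it upright in the middle of the reader's round pad, turned so that its code plate squarely faces the reader's window. Then draw the flat shade plate out of its slanted rack and stand it upright on its long thin edge, centred on the oblong sill on the far side of the bushing from the reader, its broad face square to the reader. Leave the other parts and tools on the bench where they are.

Things in the scene. Friction and masses are not known exactly. Their poses are not given: they have to be found in the camera images.
- marked_bushing: Loose upright steel tube, diameter 54, wall 7, height 70 mm, about 0.4 kg. It alone has an aluminium code plate with dark dots (22 wide, 26 high, 2 mm proud) on its side and above that, at the rim, a steel lug (12 wide, at heights 58 to 68 mm, reaching 36 mm from the axis). Origin: centre of its underside; z up; +x points out through code plate and lug.
- code_mark (a point): Centre of the code plate's outer face, 29 mm from the bushing's axis along its +x, 37 mm above its underside.
- station: Fixed reading station: aluminium base 250 x 150 x 8 mm. +x (along the 250 mm) points from the round pad to the reader, z up, origin on the bench surface under the pad's centre. The reader is a grey block 46 (x) x 80 (y) mm at x = 76 to 122 mm, its top 83 mm above the bench.
- pad (a point): Centre of the top of the round dark steel pad, diameter 76 mm, 3 mm high; 11 mm above the bench. Axes as the station's.
- sill (a point): Centre of the top of the oblong dark steel sill (36 mm along station x, 124 mm along y, 3 mm high), 95 mm from the pad's centre on the side away from the reader; 11 mm above the bench. Axes as the station's.
- window (a point): Centre of the reader's window, 74 mm from the pad's centre in the station's +x, 46 mm above the bench; it looks towards the pad.
- shade_plate: Loose rigid black plate 16 thick (its x) x 110 wide (its y) x 95 mm high (its z), about 0.4 kg. Origin: centre of its lower long thin edge face. At the start it sits in the slanted slot of the rack, its z leaning about 35 degrees from vertical, with its lower 35 mm inside the slot.
- plate_centre (a point): Middle of the shade plate, 47.5 mm from each long edge face. Axes as the plate's.
- rack: Fixed grey rack on a base 100 x 130 x 8 mm; origin under its centre, z up. Its slot, 20 mm wide, 120 long (rack y), 35 deep, open on top and at both ends, leans 35 degrees from vertical towards the rack's -x (roughly the station): out of the slot is (-0.574, 0, 0.819) in rack axes. Slot floor about 32 mm above the bench; nothing of it is higher than 80 mm.
- plain_bushing_a: Bystander: loose plain steel bushing, diameter 54, height 70 mm, no lug or code plate. Origin at the centre of its underside.
- plain_bushing_b: Bystander: another such plain bushing.
- ring_gauge: Bystander: loose dark steel ring lying flat, diameter 64, height 18 mm, nearer the robot.
- spanner: Bystander: loose steel spanner lying flat, nearer the robot.
- plug_gauge: Bystander: loose double-ended plug gauge lying on its side, 122 mm long, 23 mm thick, near the bushings and the station.

How it is judged (in metres and radians):
On the way, in this order (a step that is already met when the one before it is completed fails the run):
1. the marked bushing stands upright in the middle of the round pad, code plate facing the reader, released (horizontal distance between marked_bushing and pad below 0.01 m and angle between marked_bushing's own z axis and vertical below 0.08 rad and z of marked_bushing in the frame of station between 0.007 and 0.015 m and angle between the x axis of marked_bushing and the x axis of station, either way round below 0.21 rad and x of code_mark in the frame of station above 0.012 m and linear speed of marked_bushing below 0.02 m/s and contact force between the fingers and marked_bushing below 0.1 N), for 0.2 s.
2. the shade plate stands on its long thin edge on the sill, square to the reader, released (x of plate_centre in the frame of station between -0.107 and -0.083 m and y of plate_centre in the frame of station between -0.015 and 0.015 m and z of plate_centre in the frame of station between 0.0545 and 0.0625 m and angle between shade_plate's own x axis and vertical between 1.49 and 1.652 rad and angle between the x axis of shade_plate and the x axis of station, either way round below 0.17 rad and linear speed of shade_plate below 0.02 m/s and contact force between the fingers and shade_plate below 0.1 N), for 0.2 s.
At the end, for the whole second after the job is handed in: Bushing upright on the pad, within 10 mm of its centre, code plate facing the reader within 12 degrees; shade plate upright (4.5 degrees) on a long thin edge on the sill, centred within 12 mm along and 15 mm across the reader axis, square within 9.5 degrees; both at rest, bystanders left (horizontal distance between marked_bushing and pad below 0.01 m and angle between marked_bushing's own z axis and vertical below 0.08 rad and z of marked_bushing in the frame of station between 0.007 and 0.015 m and angle between the x axis of marked_bushing and the x axis of station, either way round below 0.21 rad and x of code_mark in the frame of station above 0.012 m and linear speed of each of marked_bushing, shade_plate below 0.02 m/s and x of plate_centre in the frame of station between -0.107 and -0.083 m and y of plate_centre in the frame of station between -0.015 and 0.015 m and z of plate_centre in the frame of station between 0.0545 and 0.0625 m and angle between shade_plate's own x axis and vertical between 1.49 and 1.652 rad and angle between the x axis of shade_plate and the x axis of station, either way round below 0.17 rad); the robot touches nothing.
It fails at once if a bystander part or tool was moved more than 25 mm (distance of any of plain_bushing_a, plain_bushing_b, ring_gauge, spanner, plug_gauge from where it was at the start of the episode above 0.025 m).
It also fails if it takes over 64 s, if anything falls off the work surface, if the arm or the gripper's body presses on something with over 40 N, if the wrist force passes 120 N, or if a joint passes its speed limit or range.

## Working session

There is one attempt and no reset: what is moved stays moved. The work goes in short steps, each a Python script; the robot and the scene stay as the last script left them, time stands still between calls to the robot, and variables do not carry over. Pictures are saved under pics/ and viewed, at most 10 in all, crops included, and the job is handed in when it is done.

```bash
ls; mkdir -p pics; python3 - <<'E'
from station import bot,solver,telemetry,vision
import cv2,numpy as np
for n in ("top","side"):
    c=vision.camera(n); cv2.imwrite(f"pics/{n}0.png",c["img"][:,:,::-1]); np.savez(f"{n}0.npz",**c)
    V=c["view"]; print(n,c["fov_y"],c["cx"],c["cy"],np.round(V,3).tolist(),np.round(-V[:3,:3].T@V[:3,3],3),(c["depth"]>0).mean())
print(telemetry.read_state())
E
```

```text
pics
top 56.45526798150994 278.2904325971298 212.5372440177397 [[0.099, -0.995, 0.005, -0.083], [-0.968, -0.097, -0.23, 0.554], [0.23, 0.018, -0.973, 0.786], [0.0, 0.0, 0.0, 1.0]] [ 0.364 -0.043  0.893] 0.9958928571428571
side 49.048307833218 280.87088773400546 215.69609143944993 [[-0.699, -0.715, 0.022, 0.338], [-0.441, 0.407, -0.8, 0.311], [0.563, -0.568, -0.6, 0.804], [0.0, 0.0, 0.0, 1.0]] [-0.079  0.572  0.724] 0.9959268707482993
{'time_s': 0.1, 'joints': array([ 77.77859914,  29.12040163, -13.60821807,  86.00229591,
         7.20267688,  65.82807298,  -8.86952067]), 'joint_vel': array([ 0.03161167, -0.11063412, -0.0700934 , -0.11987405,  0.0125044 ,
        0.03192787, -0.08219884]), 'joint_torque': array([-5.62736837e-03, -6.21832037e+01, -2.19478056e+00, -2.50202572e+01,
        1.24660117e-02,  7.85754091e-03,  4.20748108e-06]), 'ee_pos': array([ 0.19565515, -0.59307433,  0.20872343]), 'eef_rot': array([-1.79908026e+02,  2.98398455e-03,  1.82656614e+01]), 'wrist_force': array([ 0.89599366, -0.30184324,  0.31130914]), 'ft_torque': array([-0.0496819 ,  0.02396004, -0.03189767]), 'grip_force': 0.0, 'width': 0.0856483855843572}
```

View pics/top0.png

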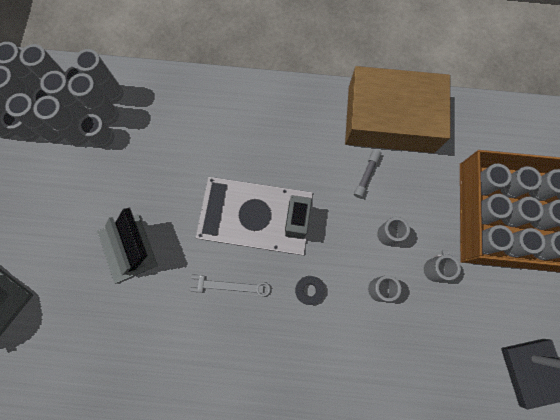

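View pics/side0.png

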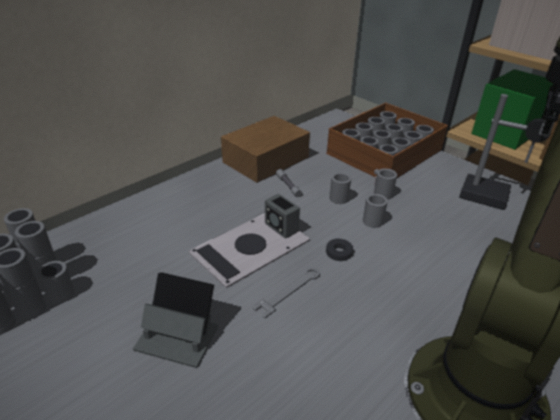

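The top view shows the station at about (255,215), with the pad at (255,214), sill at (213,209) and reader at (298,216). The rack and plate are at (130,242). The bushings are at (397,232), (386,289) and (446,268); the last one seems to have a lug at (440,253). The plug gauge is at (368,174).

```bash
cat > h.py <<'E'
import numpy as np,cv2
def K(c): 
    h=c["img"].shape[0]; return h/2/np.tan(np.radians(float(c["fov_y"]))/2)
def cloud(c):
    f=K(c); d=c["depth"].astype(float); v,u=np.mgrid[:d.shape[0],:d.shape[1]]
    P=np.stack([(u-c["cx"])*d/f,(v-c["cy"])*d/f,d],-1); V=c["view"]
    return (P-V[:3,3])@V[:3,:3]
def plane(c,uv,z):
    f=K(c); V=c["view"]; uv=np.atleast_2d(np.asarray(uv,float))
    r=np.c_[(uv[:,0]-c["cx"])/f,(uv[:,1]-c["cy"])/f,np.ones(len(uv))]@V[:3,:3]
    o=-V[:3,:3].T@V[:3,3]; return o+r*((z-o[2])/r[:,2])[:,None]
def proj(c,p):
    V=c["view"]; q=np.atleast_2d(p)@V[:3,:3].T+V[:3,3]; f=K(c)
    return np.c_[q[:,0]/q[:,2]*f+c["cx"],q[:,1]/q[:,2]*f+c["cy"]]
def cl(mask):
    cs,_=cv2.findContours(mask.astype(np.uint8),cv2.RETR_EXTERNAL,cv2.CHAIN_APPROX_NONE); return sorted(cs,key=cv2.contourArea,reverse=True)
E
python3 - <<'E'
from h import *
t=dict(np.load("top0.npz")); s=dict(np.load("side0.npz"))
def up(c,x0,y0,x1,y1,k): return cv2.resize(c["img"][y0:y1,x0:x1,::-1],None,fx=k,fy=k,interpolation=cv2.INTER_CUBIC)
a=up(t,360,210,470,310,3.6); b=up(s,320,160,410,235,4.4); 
H=360; m=np.zeros((600,800,3),np.uint8); m[:330]=cv2.resize(np.hstack([a[:330],b[:330]]),(800,330)); 
c=up(t,90,160,330,290,1.66*1.0); d=up(s,125,180,325,365,1.45)
m[330:330+c.shape[0],:c.shape[1]]=c; m[330:598,410:410+d.shape[1]]=d[:268]
cv2.imwrite("pics/z1.png",m)
for n,c in(("t",t),("s",s)):
    X=cloud(c); Z=X[...,2]
    fl=X[200:330,330:340]if n=="t" else X[300:340,250:280]; print(n,"table z",np.median(fl[...,2]),fl[...,2].std())
    # bushings: top points 0.06..0.08
    M=(Z>0.055)&(Z<0.085)&(X[...,0]>.25)&(X[...,0]<.7)&(abs(X[...,1])<.45)
    for q in cl(cv2.morphologyEx(M.astype(np.uint8),cv2.MORPH_CLOSE,np.ones((3,3))))[:8]:
        if cv2.contourArea(q)<60: continue
        k=np.zeros(M.shape,np.uint8); cv2.drawContours(k,[q],-1,1,-1); P=X[(k>0)&M]
        print(n,cv2.boundingRect(q),P.mean(0).round(4),P.min(0).round(4),P.max(0).round(4),len(P))
g=t["img"].mean(2).astype(int); print("gray base/pad/sill/reader/table",g[240,240],g[214,255],g[209,213],g[216,310],g[300,330])
E
```

```text
t table z 0.00026191417116158135 0.07800095989413736
t (285, 195, 27, 41) [ 0.5538 -0.07    0.0815] [ 0.5159 -0.0957  0.0558] [ 0.5971 -0.0447  0.085 ] 740
t (107, 217, 37, 55) [0.4566 0.2956 0.0679] [0.4021 0.2413 0.055 ] [0.5127 0.342  0.0849] 711
t (433, 250, 28, 31) [ 0.4793 -0.3913  0.0671] [ 0.4506 -0.4197  0.0553] [ 0.5138 -0.3661  0.0736] 381
t (374, 275, 28, 27) [ 0.421  -0.2689  0.068 ] [ 0.3947 -0.2966  0.0554] [ 0.4481 -0.2431  0.0736] 316
t (383, 217, 27, 25) [ 0.5478 -0.2841  0.0678] [ 0.522  -0.311   0.0555] [ 0.5747 -0.2582  0.0736] 301
t (471, 191, 8, 66) [ 0.5738 -0.4496  0.0712] [ 0.5071 -0.45    0.055 ] [ 0.6488 -0.4482  0.0849] 111
s table z 0.0011748264173502955 0.03617154425639874
s (143, 290, 69, 40) [0.457  0.2956 0.0692] [0.4009 0.2399 0.055 ] [0.5196 0.3414 0.0849] 1565
s (265, 194, 35, 30) [ 0.5466 -0.0611  0.0753] [ 0.5134 -0.0956  0.0551] [ 0.5979 -0.0427  0.085 ] 572
s (337, 135, 60, 49) [ 0.535  -0.4178  0.0679] [ 0.4488 -0.45    0.0551] [ 0.6985 -0.3627  0.0848] 489
s (365, 194, 22, 17) [ 0.419  -0.2662  0.0656] [ 0.3928 -0.2969  0.0551] [ 0.4471 -0.2408  0.0741] 272
s (331, 172, 20, 17) [ 0.5457 -0.2812  0.0654] [ 0.5193 -0.311   0.0552] [ 0.5724 -0.2557  0.0737] 239
s (46, 270, 21, 15) [0.6954 0.4201 0.0645] [0.689  0.4019 0.0551] [0.7    0.4382 0.0738] 149
gray base/pad/sill/reader/table 170 60 68 68 131
```

View pics/z1.png

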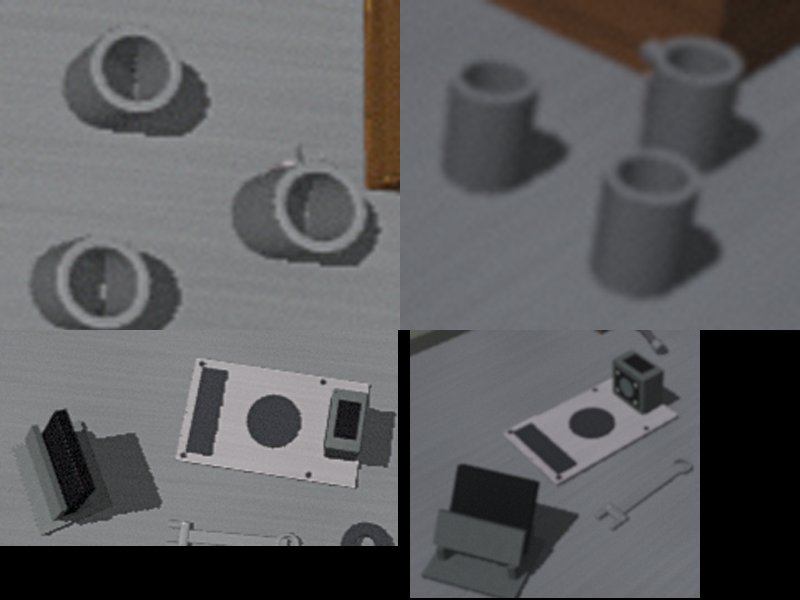

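The crop shows the lug on the third bushing at top-view pixel (443,254), roughly towards world +x. The shade plate's black back face is visible in both views. Next I'll measure.

```bash
python3 - <<'E'
from h import *
from scipy.optimize import least_squares as LS
t=dict(np.load("top0.npz")); s=dict(np.load("side0.npz"))
def cen(q):
    m=cv2.moments(q); return [m["m10"]/m["m00"],m["m01"]/m["m00"]]
for n,c in(("t",t),("s",s)):
    X=cloud(c); Z=X[...,2]; g=c["img"].mean(2)
    for nm,xy in(("mark",(.48,-.391)),("A",(.421,-.269)),("B",(.548,-.284))):
        M=(Z>.064)&(Z<.078)&(np.hypot(X[...,0]-xy[0],X[...,1]-xy[1])<.045)
        q=cl(M)[0][:,0]; P=plane(c,q,.07)[:,:2]
        r=LS(lambda p:np.hypot(*(P-p[:2]).T)-p[2],[*xy,.027],loss="soft_l1",f_scale=.001).x
        print(n,nm,r.round(4))
        if nm=="mark":
            M2=(Z>.054)&(Z<.08); d=np.hypot(X[...,0]-r[0],X[...,1]-r[1]); L=X[M2&(d>.0295)&(d<.042)]
            print("lug",L.round(4).mean(0),len(L),np.degrees(np.arctan2(*(L.mean(0)[:2]-r[:2])[::-1])))
    # station
    roi=(np.hypot(X[...,0]-.54,X[...,1]-.01)<.2)&(Z<.03)
    base=(g>(150 if n=="t" else 110))&roi; q=cl(cv2.morphologyEx(base.astype(np.uint8),cv2.MORPH_CLOSE,np.ones((3,3))))[0]
    P=plane(c,q[:,0],.008)[:,:2].astype(np.float32); R=cv2.minAreaRect(P); print(n,"base",R)
    k=np.zeros(g.shape,np.uint8); cv2.drawContours(k,[cv2.convexHull(q)],-1,1,-1)
    D=(k>0)&(g<(95 if n=="t" else 80))&(Z<.025)
    for q in cl(D)[:3]:
        P=plane(c,q[:,0],.011)[:,:2].astype(np.float32); print(n,"dark",cv2.contourArea(q),plane(c,cen(q),.011).round(4),cv2.minAreaRect(P))
    # plate
    M=(g<40)&(np.hypot(X[...,0]-.457,X[...,1]-.29)<.13)&(Z>.05); M=cv2.erode(M.astype(np.uint8),np.ones((3,3)))>0
    P=X[M]; m=np.median(P,0); 
    for _ in range(3):
        m=P.mean(0); u,w,vt=np.linalg.svd(P-m,full_matrices=False); P=P[abs((P-m)@vt[2])<2*((P-m)@vt[2]).std()+1e-4]
    print(n,"plate",len(P),m.round(4),vt.round(3).tolist(),w[2]/len(P)**.5, P.min(0),P.max(0))
E
```

```text
t mark [ 0.4779 -0.3917  0.0267]
lug [ 0.510565 -0.388735  0.066875] 20 5.201873011447908
t A [ 0.4214 -0.269   0.0262]
t B [ 0.5482 -0.2844  0.0261]
t base ((0.5629022717475891, 0.02817992866039276), (0.24903737008571625, 0.14916583895683289), 86.80665588378906)
t dark 756.0 [[0.5618 0.0276 0.011 ]] ((0.5623507499694824, 0.02766857109963894), (0.07366248220205307, 0.07183941453695297), 5.959591865539551)
t dark 729.5 [[0.5658 0.1224 0.011 ]] ((0.5636357665061951, 0.1238035187125206), (0.04047354683279991, 0.1318538933992386), 85.75299072265625)
t dark 3.0 [[ 0.4915 -0.0278  0.011 ]] ((0.49145689606666565, -0.027253594249486923), (0.0045700096525251865, 0.004538282286375761), 5.75730562210083)
t plate 635 [0.4664 0.2717 0.0924] [[-0.877, -0.479, -0.029], [0.293, -0.582, 0.758], [-0.38, 0.657, 0.651]] 0.002392566353980814 [0.41360694 0.23060816 0.05961757] [0.52290485 0.31628606 0.11487381]
s mark [ 0.4754 -0.3885  0.029 ]
lug [ 0.50500625 -0.39158125  0.06734375] 16 -5.867963735286038
s A [ 0.4192 -0.2659  0.0283]
s B [ 0.5461 -0.2812  0.0282]
s base ((0.5364217758178711, 0.008822575211524963), (0.39458808302879333, 0.38362783193588257), 15.4232759475708)
s dark 533.0 [[0.5622 0.1234 0.011 ]] ((0.5637524724006653, 0.12499716877937317), (0.03981614485383034, 0.13689599931240082), 86.57160186767578)
s dark 466.5 [[0.5596 0.0286 0.011 ]] ((0.5598777532577515, 0.028696566820144653), (0.07146388292312622, 0.07330358028411865), 47.17167663574219)
s dark 296.5 [[ 0.4077 -0.1035  0.011 ]] ((0.4102519452571869, -0.10349619388580322), (0.04007323086261749, 0.07584115117788315), 45.31672286987305)
s plate 1465 [0.4646 0.2766 0.0888] [[-0.873, -0.488, -0.001], [0.28, -0.502, 0.818], [-0.4, 0.714, 0.575]] 0.0012384874300026359 [0.41284822 0.23590255 0.06412291] [0.51825439 0.31525862 0.11434912]
```

```bash
cat >> h.py <<'E'
from scipy.spatial.transform import Rotation as Ro
rx=np.radians(119.3); rackx=np.array([np.cos(rx),np.sin(rx),0]); racky=np.array([-np.sin(rx),np.cos(rx),0]); 
out=-.574*rackx+np.array([0,0,.819]); nrm=.819*rackx+np.array([0,0,.574])
def eul(y,z):
    return Ro.from_matrix(np.c_[np.cross(y,z),y,z]).as_euler("xyz",degrees=True)
PAD=np.array([.561,.028]); SY=-93.2; BU=np.array([.4767,-.390])
sx=np.array([np.cos(np.radians(SY)),np.sin(np.radians(SY)),0]); SILL=PAD-.095*sx[:2]
E
python3 - <<'E'
from h import *
from station import bot,solver,telemetry,vision
for n in("top","side"):
    c=dict(np.load(n+"0.npz")); X=cloud(c); g=c["img"].mean(2)
    M=(g<40)&(np.hypot(X[...,0]-.457,X[...,1]-.29)<.13)&(X[...,2]>.03)
    k=np.zeros(M.shape,np.uint8); cv2.drawContours(k,cl(M)[:1],-1,1,-1); P=X[(k>0)&M]
    A=P@np.c_[nrm,racky,out]
    h,e=np.histogram(A[:,0],bins=np.arange(A[:,0].min(),A[:,0].max()+.002,.002)); print(n,"n hist",dict(zip(e.round(3).tolist(),h.tolist())))
    print("y",np.percentile(A[:,1],[0,1,50,99,100]).round(4),"out",np.percentile(A[:,2],[0,1,50,90,99,100]).round(4))
    mo=A[:,2]>np.percentile(A[:,2],97); print("top pts n",np.percentile(A[mo,0],[5,50,95]).round(4))
sl=SILL
for f in (1,-1):
    e=eul(f*nrm,-out); print(f,e,solver.ik([.49,.24,.09],e),solver.ik(np.array([.49,.24,.09])+.1*out,e))
    ef=eul(-f*sx,np.array([0,0,-1.])); print(ef,solver.ik([*sl,.073],ef),solver.ik([*sl,.2],ef))
for y in(-15,165): print(y,solver.ik([*BU,.037],[180,0,y]),solver.ik([*PAD,.05],[180,0,y-93.2]),solver.ik([*PAD,.2],[180,0,y-93.2]))
E
```

```text
top n hist {0.046: 30, 0.048: 55, 0.05: 60, 0.052: 56, 0.054: 60, 0.056: 61, 0.058: 61, 0.06: 186, 0.062: 467, 0.064: 2, 0.066: 5, 0.068: 1}
y [-0.5982 -0.5967 -0.5372 -0.4895 -0.4883] out [0.0018 0.0109 0.0786 0.096  0.0978 0.0988]
top pts n [0.0489 0.0552 0.0603]
side n hist {0.037: 2, 0.039: 4, 0.041: 7, 0.043: 10, 0.045: 7, 0.047: 10, 0.049: 15, 0.051: 26, 0.053: 18, 0.055: 29, 0.057: 55, 0.059: 441, 0.061: 958, 0.063: 343, 0.065: 36, 0.067: 2}
y [-0.5976 -0.5947 -0.5368 -0.4885 -0.4876] out [-0.0073  0.0066  0.0633  0.0899  0.0953  0.0959]
top pts n [0.0563 0.0612 0.064 ]
1 [ 144.97512672    0.         -150.7       ] [ 29.84366857  56.14230507 -70.29185364 102.12000109  20.41158578
  54.10160466  78.91504856] [ 33.78750138  50.40608907 -70.24697589  93.64803251  12.57948978
  66.10135462  86.58038105]
[180.    0.  176.8] [ 17.21098408  42.022342   -53.99620983 102.74483128  40.33548042
  56.79041613  33.43611415] [ 22.91447843  37.0278675  -65.493477    93.55784224  35.04323832
  72.61129258  37.60382655]
-1 [-144.97512672    0.           29.3       ] [ 17.19575229  43.39438535 
[... 252 characters left out ...]
  46.86868531 -126.80668901] [  11.89778797   29.44795804  -42.27221105   93.6853052    21.3591193
   65.22808168 -128.97318487]
-15 [ 40.55689737  38.11102862  -5.7818934   99.17949707   5.23370323
  42.97066571 -72.83274133] [ 33.47977156  50.78075372 -70.27189795 106.62837388  53.93969143
  64.43608307 104.18781809] [ 35.099454    37.4761447  -70.18951264  96.18453642  36.74263207
  73.11214079 119.07725792]
165 [ 63.47717665  44.77133919 -45.87718062  98.86227478  38.92887226
  53.57035381  76.64791797] [ 16.03019878  36.66705702 -33.72444811 106.83613934  27.98711431
  44.95150149 -50.94699436] [ 24.05883946  28.68598719 -45.94574863  96.30435524  22.44014214
  64.65404881 -46.36612455]
```

```bash
python3 - <<'E'
from h import *
for n,pts in(("top",[(515,350),(530,390),(550,362),(556,364),(450,262),(465,240),(481,155)]),("side",[(485,190),(490,150),(498,100),(515,125),(545,80)])):
    c=dict(np.load(n+"0.npz")); X=cloud(c)
    for u,v in pts: print(n,u,v,X[v,u].round(3))
E
```

```text
top 515 350 [ 0.322 -0.552  0.028]
top 530 390 [ 0.247 -0.579  0.029]
top 550 362 [ 0.31  -0.583  0.088]
top 556 364 [ 0.308 -0.583  0.105]
top 450 262 [ 0.491 -0.407  0.047]
top 465 240 [ 0.547 -0.45   0.027]
top 481 155 [ 0.735 -0.466  0.072]
side 485 190 [ 0.273 -0.579  0.032]
side 490 150 [ 0.526 -1.294 -0.21 ]
side 498 100 [ 0.578 -1.352 -0.019]
side 515 125 [ 0.262 -0.6    0.224]
side 545 80 [ 0.497 -1.597  0.029]
```

A stand with a vertical rod is at about (0.31,-0.58), close to the gripper, so I'll retreat in +y first.

```bash
python3 - <<'E'
from h import *
from station import bot,solver,telemetry,vision
S=telemetry.read_state
bot.movel([.23,-.42,.24],velocity=.25)
bot.move_pose([*BU,.16],[180,0,165]); print(S()["time_s"],S()["ee_pos"],S()["joints"].round(0))
print(bot.movel([*BU,.037],velocity=.12,contact_N=8)); print(S()["ee_pos"],S()["time_s"])
bot.move_gripper(.045,60); s=S(); print(s["width"],s["grip_force"],s["wrist_force"],s["time_s"])
c=vision.camera("side"); t=vision.camera("top"); np.savez("side1.npz",**c); np.savez("top1.npz",**t)
a=cv2.resize(c["img"][140:240,310:450,::-1],(400,286)); b=cv2.resize(t["img"][200:300,370:510,::-1],(400,286)); cv2.imwrite("pics/g1.png",np.hstack([a,b]))
E
```

```text
2.55 [ 0.47611014 -0.39074037  0.15962832] [ 65.  37. -49.  91.  30.  66.  85.]
False
[ 0.47724007 -0.39020732  0.03781151] 3.725
0.050941736331480345 61.339795211388264 [-1.53524394 -1.0829386   7.57905851] 4.1417
```

View pics/g1.png

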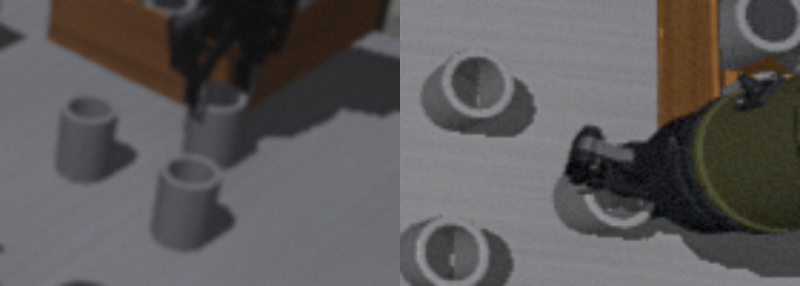

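The gripper is on the bushing, and the width is roughly right. I'll lift it clear, carry it above the pad and check the lug angle.

```bash
python3 - <<'E'
from h import *
from station import bot,solver,telemetry,vision
S=telemetry.read_state
bot.movel([*BU,.20],velocity=.2); s=S(); print(s["width"],s["wrist_force"])
bot.move_pose([*PAD,.17],[180,0,165-93.2]); s=S(); print(s["time_s"],s["ee_pos"],s["width"],s["joints"].round(0))
c=vision.camera("side"); t=vision.camera("top"); np.savez("side2.npz",**c); np.savez("top2.npz",**t)
a=cv2.resize(c["img"][150:290,190:330,::-1],(400,400),interpolation=2); b=cv2.resize(t["img"][150:290,190:330,::-1],(400,400),interpolation=2); cv2.imwrite("pics/g2.png",np.hstack([a,b]))
E
```

```text
0.05058395480290721 [-0.55821696 -0.09040036 -4.2155705 ]
7.0917 [0.56103574 0.02711786 0.16973542] 0.05042862680485626 [ 13.  27. -28.  99.  14.  58. -38.]
```

View pics/g2.png

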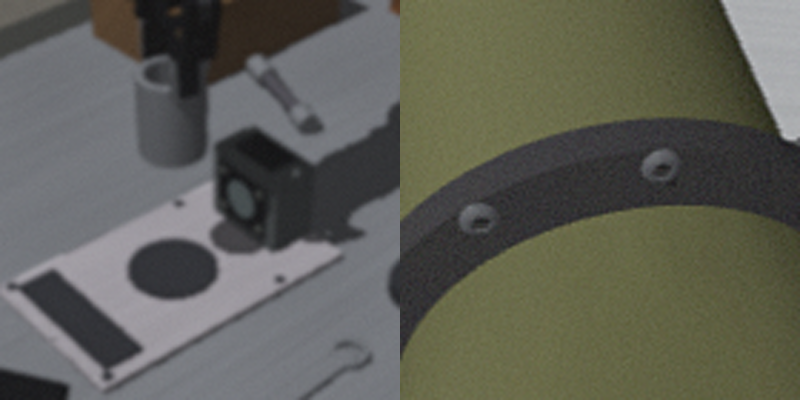

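The bushing is held above the pad. The fingers look slightly off its axis, so I'll fit the cylinder from the depth data.

```bash
python3 - <<'E'
from h import *
from scipy.optimize import least_squares as LS
c=dict(np.load("side2.npz")); X=cloud(c); g=c["img"].mean(2); Z=X[...,2]
D=np.hypot(X[...,0]-PAD[0],X[...,1]-PAD[1])
M=(Z>.125)&(Z<.175)&(D<.06)&(g>60); M=cv2.erode((cl(M) and M).astype(np.uint8),np.ones((3,3)))>0
P=X[M]; print(len(P),P.min(0),P.max(0))
f=lambda p,P:np.hypot(P[:,0]-p[0]-p[2]*(P[:,2]-.165),P[:,1]-p[1]-p[3]*(P[:,2]-.165))-.027
r=LS(f,[*PAD,0,0],args=(P,),loss="soft_l1",f_scale=.002); print("axis",r.x.round(4),np.median(abs(r.fun)))
r=LS(lambda p:f([p[0],p[1],0,0],P),[*PAD],loss="soft_l1",f_scale=.002); print("vert",r.x.round(4))
# lowest points
M=(Z>.11)&(D<.06)&(g>50); print("zmin",np.percentile(X[M][:,2],[0,1,3,10]))
# before: same fit on first view for bias check
c=dict(np.load("side0.npz")); X=cloud(c); D=np.hypot(X[...,0]-BU[0],X[...,1]-BU[1]); P=X[(D<.045)&(X[...,2]>.01)&(X[...,2]<.055)]
P=P[np.hypot(*(P[:,:2]-BU).T)>.02]; r=LS(lambda p:np.hypot(P[:,0]-p[0],P[:,1]-p[1])-.027,BU,loss="soft_l1",f_scale=.002); print("init",r.x.round(4))
E
```

```text
185 [0.53330532 0.03444258 0.1370259 ] [0.56670168 0.05471818 0.1722574 ]
axis [ 0.5593  0.0264 -0.0067 -0.0075] 0.0008538545588795202
vert [0.5593 0.0265]
zmin [0.13264574 0.13583886 0.13789394 0.14601431]
init [ 0.4769 -0.3931]
```

```bash
python3 - <<'E'
from h import *
from station import bot,solver,telemetry,vision
S=telemetry.read_state
bot.movel([.5615,.028,.056],velocity=.15)
print(bot.movel([.5615,.028,.044],velocity=.03,contact_N=6)); s=S(); print(s["ee_pos"],s["wrist_force"],s["time_s"])
bot.move_gripper(.08); 
bot.movel([.5615,.028,.19],velocity=.2)
bot.move_pose([.40,.12,.30],[180,0,60]); print(S()["time_s"])
c=vision.camera("side"); t=vision.camera("top"); np.savez("side3.npz",**c); np.savez("top3.npz",**t)
a=cv2.resize(c["img"][170:270,210:310,::-1],(400,400),interpolation=2); b=cv2.resize(t["img"][160:260,210:310,::-1],(400,400),interpolation=2); cv2.imwrite("pics/g3.png",np.hstack([a,b]))
E
```

```text
True
[0.56188444 0.02848622 0.04876941] [-1.97777837  0.9368533   2.75039259] 8.4333
10.5583
```

View pics/g3.png

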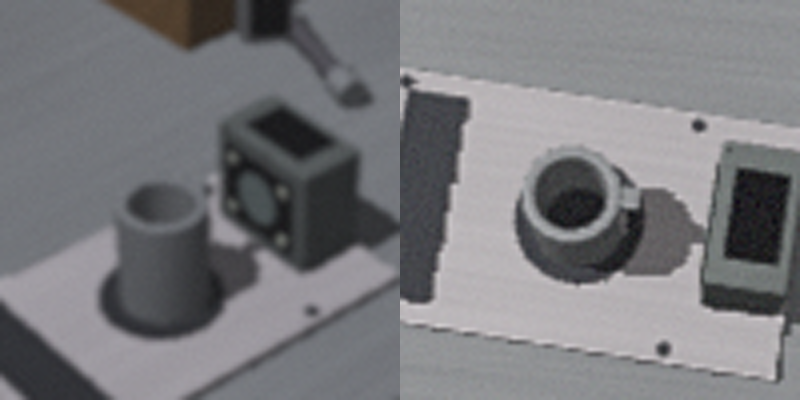

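The bushing stands on the pad with its lug towards the reader: ring centre at crop (572,190), lug at (630,197), nearly parallel to the base edge. I'll check it numerically.

```bash
python3 - <<'E'
from h import *
from scipy.optimize import least_squares as LS
for n in("top","side"):
    c=dict(np.load(n+"3.npz")); X=cloud(c); Z=X[...,2]
    D=np.hypot(X[...,0]-PAD[0],X[...,1]-PAD[1])
    M=(Z>.075)&(Z<.089)&(D<.045); q=cl(M)[0][:,0]; P=plane(c,q,.081)[:,:2]
    r=LS(lambda p:np.hypot(*(P-p[:2]).T)-p[2],[*PAD,.027],loss="soft_l1",f_scale=.001).x
    d=np.hypot(X[...,0]-r[0],X[...,1]-r[1]); L=X[(Z>.065)&(Z<.088)&(d>.030)&(d<.04)]; m=L.mean(0)
    print(n,r.round(4),"lug",m.round(4),len(L),np.degrees(np.arctan2(m[1]-r[1],m[0]-r[0])))
E
```

```text
top [0.5596 0.0268 0.0262] lug [ 0.5606 -0.0057  0.078 ] 16 -88.27695304068129
side [0.5566 0.0296 0.0283] lug [0.5635 0.0007 0.0785] 18 -76.61961868083543
```

```bash
python3 - <<'E'
from h import *
c=dict(np.load("top3.npz")); X=cloud(c); Z=X[...,2]; g=c["img"].mean(2).astype(int)
C=np.array([.5596,.0268]); 
v,u=np.mgrid[188:222,244:276]; uv=np.c_[u.ravel(),v.ravel()]; P=plane(c,uv,.079)[:,:2]; d=np.hypot(*(P-C).T)
z=Z[uv[:,1],uv[:,0]]; a=np.degrees(np.arctan2(*(P-C).T[::-1]))
m=(d>.030)&(d<.037)&(abs(a+93)<45)
for k in np.where(m)[0]: print(uv[k],round(d[k]*1e3),round(a[k]),round(z[k]*1e3),g[uv[k][1],uv[k][0]],end=" | ")
# station yaw by base edges, and reader top rect
M=(Z>.077)&(Z<.09)&(np.hypot(X[...,0]-.557,X[...,1]+.07)<.06); R=cv2.minAreaRect(plane(c,cl(M)[0][:,0],.083)[:,:2].astype(np.float32)); print("\nreader",R)
E
```

```text
[267 199] 37 -49 10 183 | [266 200] 34 -50 9 176 | [267 200] 35 -52 9 179 | [265 201] 31 -51 7 178 | [266 201] 32 -53 8 179 | [267 201] 34 -55 9 177 | [268 201] 36 -57 8 175 | [266 202] 31 -57 8 179 | [267 202] 33 -59 11 179 | [268 202] 35 -60 7 175 | [266 203] 30 -61 12 133 | [267 203] 32 -62 8 182 | [268 203] 34 -64 7 185 | [269 203] 36 -65 7 181 | [267 204] 32 -66 11 150 | [268 204] 34 -67 8 180 | [269 204] 36 -68 9 179 | [267 205] 31 -70 13 95 | [268 205] 33 -71 8 147 | [269 205] 35 -72 9 179 | [267 206] 30 -74 11 88 | [268 206] 33 -75 10 106 | [269 206] 35 -75 10 168 | [270 206] 37 -76 11 179 | [267 207] 30 -78 79 144 | [268 207] 32 -78 79 142 | [269 207] 34 -79 78 146 | [270 207] 37 -79 8 113 | [267 208] 30 -82 78 151 | [268 208] 32 -82 79 149 | [269 208] 34 -82 79 141 | [270 208] 36 -83 6 97 | [267 209] 30 -86 77 149 | [268 209] 32 -86 79 145 | [269 209] 34 -86 80 130 | [270 209] 36 -86 9 74 | [267 210] 30 -91 80 153 | [268 210] 32 -90 78 146 | [269 210] 34 -90 79 125 | [270 210] 37 -90 11 62 | [267 211] 31 -95 78 160 | [268 211] 33 -94 79 159 | [269 211] 35 -93 80 124 | [270 
[... 389 characters left out ...]
32 -115 56 60 | [267 216] 34 -113 12 22 | [268 216] 36 -111 10 39 | [264 217] 30 -123 49 63 | [265 217] 32 -120 46 80 | [266 217] 34 -118 45 76 | [267 217] 35 -116 12 41 | [263 218] 30 -128 50 64 | [264 218] 32 -126 38 60 | [265 218] 33 -123 27 70 | [266 218] 35 -121 36 64 | [267 218] 37 -119 10 33 | [262 219] 30 -134 55 68 | [263 219] 32 -131 45 67 | [264 219] 33 -128 31 67 | [265 219] 35 -126 17 52 | [266 219] 36 -124 9 36 | [262 220] 32 -137 46 67 | [263 220] 33 -134 34 64 | [264 220] 35 -131 22 57 | [265 220] 36 -129 13 37 | [263 221] 35 -136 27 62 | [264 221] 36 -133 14 46 | 
reader ((0.5561158657073975, -0.0710165947675705), (0.04555761441588402, 0.08071301877498627), 86.7341079711914)
```

The lug points about 6–7° off station x (-86.5° against -93.2°). That is inside tolerance but worth fixing, so I'll regrasp, turn by -6.5°, shift 2.5 mm and release.

```bash
python3 - <<'E'
from h import *
from station import bot,solver,telemetry,vision
S=telemetry.read_state
bot.move_pose([.5615,.028,.19],[180,0,71.8])
bot.movel([.5615,.028,.048],velocity=.15,contact_N=10); print(S()["ee_pos"])
bot.move_gripper(.045,60); print(S()["width"])
bot.movel([.5615,.028,.054],velocity=.05)
bot.movel([.5638,.0285,.054],frame=[180,0,65.3],velocity=.03) 
print(bot.movel([.5638,.0285,.044],velocity=.03,contact_N=6)); s=S(); print(s["ee_pos"],s["eef_rot"])
bot.move_gripper(.08); bot.movel([.5638,.0285,.19],velocity=.25)
bot.move_pose([.40,.12,.30],[180,0,60]); print(S()["time_s"])
c=vision.camera("top"); X=cloud(c); Z=X[...,2]
from scipy.optimize import least_squares as LS
D=np.hypot(X[...,0]-PAD[0],X[...,1]-PAD[1])
q=cl((Z>.075)&(Z<.089)&(D<.045))[0][:,0]; P=plane(c,q,.081)[:,:2]
r=LS(lambda p:np.hypot(*(P-p[:2]).T)-p[2],[*PAD,.027],loss="soft_l1",f_scale=.001).x
v,u=np.mgrid[188:222,244:276]; uv=np.c_[u.ravel(),v.ravel()]; p=plane(c,uv,.079)[:,:2]; d=np.hypot(*(p-r[:2]).T)
a=np.degrees(np.arctan2(*(p-r[:2]).T[::-1])); m=(d>.0305)&(d<.0355)&(abs(a+93)<35)&(Z[uv[:,1],uv[:,0]]>.074)
print(r.round(4),a[m].mean(),a[m].min(),a[m].max())
E
```

```text
[0.56213331 0.02828824 0.04902282]
0.050814390563375916
True
[0.56403773 0.02871288 0.0493528 ] [ 1.79962282e+02 -1.82274397e-02  6.54313610e+01]
15.8083
[0.5618 0.0277 0.0263] -93.39719101562723 -127.66980142305651 -82.44650870374753
```

The bushing is centred on the pad and faces the reader at -93.4°. Now the plate.

```bash
cat >> h.py <<'E'
SILL=np.array([.5655,.123])
def pl(o,n=.0545): return n*nrm-.543*racky+o*out
E
python3 - <<'E'
from h import *
from station import bot,solver,telemetry,vision
S=telemetry.read_state
e=eul(-nrm,-out)
bot.move_gripper(.05); bot.move_pose(pl(.16),e); s=S(); print(s["time_s"],s["ee_pos"],pl(.16),s["joints"].round(0))
print(bot.movel(pl(.0635),velocity=.1,contact_N=8)); s=S(); print(s["ee_pos"]@np.c_[nrm,racky,out])
bot.move_gripper(.008,50); s=S(); print(s["width"],s["grip_force"],s["wrist_force"],s["time_s"])
c=vision.camera("side"); t=vision.camera("top"); np.savez("side4.npz",**c); np.savez("top4.npz",**t)
a=cv2.resize(c["img"][220:370,110:260,::-1],(400,400),interpolation=2); b=cv2.resize(t["img"][180:300,70:190,::-1],(400,400),interpolation=2); cv2.imwrite("pics/g4.png",np.hstack([a,b]))
E
```

```text
17.075 [0.49607503 0.22509943 0.16320877] [0.49663467 0.22456908 0.162323  ] [ 11.  35. -27.  98. -21.  62. -62.]
False
[ 0.05437364 -0.54339274  0.06411945]
0.014329599054278615 49.877575635910034 [ 0.84639072 -3.84472627  5.18789777] 18.6
```

View pics/g4.png

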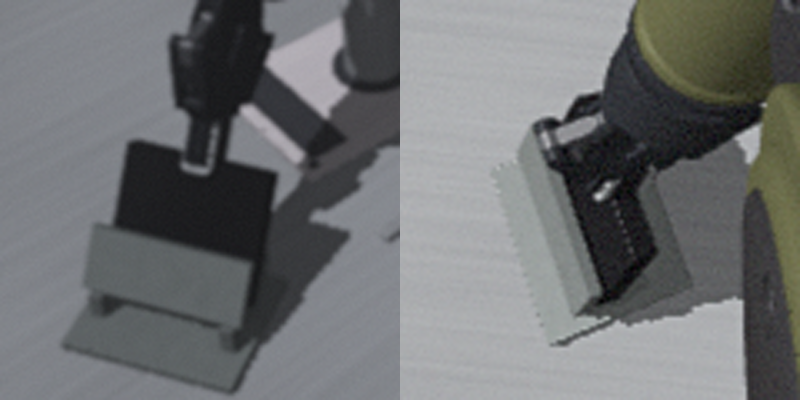

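The plate is gripped centrally and the width is plausible. Next: draw it out, then look.

```bash
python3 - <<'E'
from h import *
from station import bot,solver,telemetry,vision
S=telemetry.read_state
c=dict(np.load("side4.npz")); A=cloud(c)@np.c_[nrm,racky,out]
for o in np.arange(.03,.12,.008):
    m=(abs(A[...,1]+.543)<.007)&(abs(A[...,2]-o)<.004)&(A[...,0]<.12)&(A[...,0]>.03); print(round(o,3),m.sum(),np.median(A[m][:,0]).round(4) if m.any() else 0, end=" | ")
print(bot.movel(pl(.075),velocity=.06)); s=S(); print(s["wrist_force"],s["width"])
bot.movel(pl(.145),velocity=.12); s=S(); print(s["wrist_force"],s["width"],s["time_s"],s["ft_torque"])
c=vision.camera("side"); t=vision.camera("top"); np.savez("side5.npz",**c); np.savez("top5.npz",**t)
a=cv2.resize(c["img"][200:350,110:260,::-1],(400,400),interpolation=2); b=cv2.resize(t["img"][180:300,70:190,::-1],(400,400),interpolation=2); cv2.imwrite("pics/g5.png",np.hstack([a,b]))
E
```

```text
0.03 30 0.0744 | 0.038 43 0.0634 | 0.046 33 0.0619 | 0.054 30 0.0624 | 0.062 30 0.0627 | 0.07 31 0.0622 | 0.078 30 0.0631 | 0.086 24 0.0651 | 0.094 26 0.0728 | 0.102 35 0.0741 | 0.11 39 0.0745 | 0.118 33 0.0749 | False
[-0.27903995  0.5859755  -3.16760799] 0.014522540131414342
[ 0.5804326   0.1933845  -3.85333588] 0.014148998960295114 19.775 [-1.03594425 -0.54350646 -0.01376664]
```

View pics/g5.png

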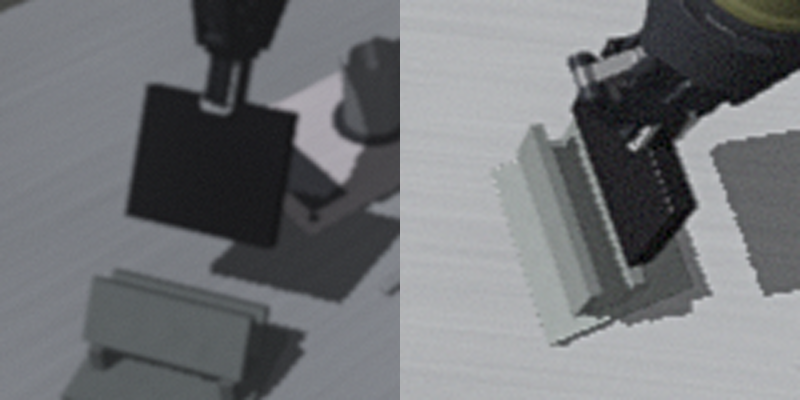

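The plate is out of the slot and still square. The fingers hold only its top 10 mm or so, but firmly. I'll measure its pose in the tool frame and bring it over the sill, bottom clear.

```bash
python3 - <<'E'
from h import *
from station import bot,solver,telemetry,vision
S=telemetry.read_state
c=dict(np.load("side5.npz")); g=c["img"].mean(2); X=cloud(c); A=X@np.c_[nrm,racky,out]
M=(g<45)&(A[...,0]>.04)&(A[...,0]<.07)&(abs(A[...,1]+.543)<.08)&(A[...,2]>.05)&(A[...,2]<.178); q=cl(M)[0]
k=np.zeros(M.shape,np.uint8); cv2.drawContours(k,[q],-1,1,-1); P=A[(k>0)&M]; P=P[abs(P[:,0]-np.median(P[:,0]))<.004]
R=cv2.minAreaRect(P[:,1:].astype(np.float32)); print("rect y,out",R)
k,*_=np.linalg.lstsq(np.c_[P[:,1:]-P[:,1:].mean(0),np.ones(len(P))],P[:,0],rcond=None); print("tilt deg (y,out)",np.degrees(k[:2]),"n",k[2]); print("out pct",np.percentile(P[:,2],[0,1,99,100]))
ef=eul(sx,np.array([0,0,-1.])); print(ef)
bot.move_pose([*SILL,.20],ef); s=S(); print(s["time_s"],s["ee_pos"],s["width"],s["joints"].round(0))
c=vision.camera("side"); np.savez("side6.npz",**c)
a=cv2.resize(c["img"][150:300,180:330,::-1],(500,500),interpolation=2); cv2.imwrite("pics/g6.png",a)
X=cloud(c); g=c["img"].mean(2); sy=np.array([-sx[1],sx[0],0]); o=np.array([*SILL,0]); A=(X-o)@np.c_[sx,sy,[0,0,1]]
M=(g<45)&(abs(A[...,0])<.03)&(abs(A[...,1])<.075)&(A[...,2]>.10)&(A[...,2]<.235); q=cl(M)[0]
k=np.zeros(M.shape,np.uint8); cv2.drawContours(k,[q],-1,1,-1); P=A[(k>0)&M]; P=P[abs(P[:,0]-np.median(P[:,0]))<.004]
print("rect",cv2.minAreaRect(P[:,1:].astype(np.float32))); k,*_=np.linalg.lstsq(np.c_[P[:,1:]-P[:,1:].mean(0),np.ones(len(P))],P[:,0],rcond=None); print("tilt deg",np.degrees(k[:2]),"x",k[2],"z pct",np.percentile(P[:,2],[0,1,99,100]))
E
```

```text
rect y,out ((-0.5420147776603699, 0.12797042727470398), (0.10832042992115021, 0.09477825462818146), 0.5303077101707458)
tilt deg (y,out) [-0.05397592  0.21207771] n 0.06256804643428937
out pct [0.08085157 0.08293558 0.17394954 0.17548895]
[180.    0.   -3.2]
20.7 [0.56408639 0.12393078 0.19886039] 0.01430612344081896 [ -11.   25.   -5.   94.    2.   61. -110.]
rect ((-0.003463856875896454, 0.18691329658031464), (0.09530571103096008, 0.1083298996090889), 89.28489685058594)
tilt deg [-0.43815391  0.16985791] x -0.008437163882594939 z pct [0.13915095 0.14087449 0.23080505 0.23466776]
```

View pics/g6.png

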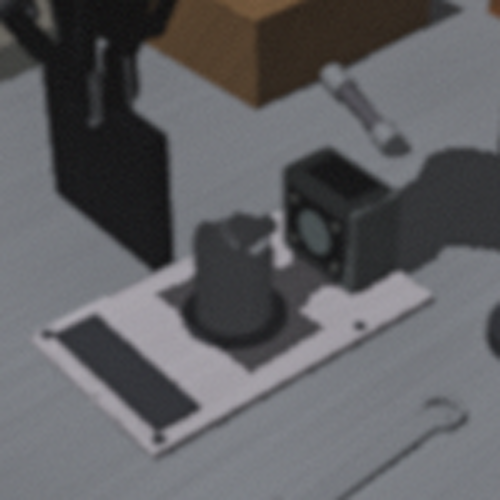

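The plate hangs upright above the sill, square within 0.5° with its bottom at z≈0.139. I'll lower it.

```bash
python3 - <<'E'
from h import *
from station import bot,solver,telemetry,vision
S=telemetry.read_state
p=[.5667,.1228]
bot.movel([*p,.082],velocity=.12)
print(bot.movel([*p,.064],velocity=.02,contact_N=5)); s=S(); print(s["ee_pos"],s["wrist_force"],s["time_s"])
bot.move_gripper(.04); bot.wait(.2); z=s["ee_pos"]
bot.movel([z[0],z[1],.25],velocity=.15); 
bot.move_pose([.38,.0,.33],[180,0,0]); bot.wait(.3); print(S()["time_s"])
c=vision.camera("side"); t=vision.camera("top"); np.savez("side7.npz",**c); np.savez("top7.npz",**t)
a=cv2.resize(c["img"][150:290,180:320,::-1],(400,400),interpolation=2); b=cv2.resize(t["img"][150:290,180:320,::-1],(400,400),interpolation=2); cv2.imwrite("pics/g7.png",np.hstack([a,b]))
sy=np.array([-sx[1],sx[0],0])
for n,c in(("s",c),("t",t)):
    X=cloud(c); g=c["img"].mean(2); A=(X-np.array([*PAD,0]))@np.c_[sx,sy,[0,0,1]]
    m=(abs(A[...,0]+.095)<.03)&(abs(A[...,1])<.08)&(A[...,2]>.1)&(A[...,2]<.113); P=A[m]
    print(n,"top edge",len(P),cv2.minAreaRect(P[:,:2].astype(np.float32)),np.median(P[:,2]))
    m=(g<45)&(abs(A[...,0]+.095)<.03)&(abs(A[...,1])<.08)&(A[...,2]>.03)&(A[...,2]<.095); P=A[m]
    if len(P)>50:
        P=P[abs(P[:,0]-np.median(P[:,0]))<.005]; k,*_=np.linalg.lstsq(np.c_[P[:,1:]-P[:,1:].mean(0),np.ones(len(P))],P[:,0],rcond=None); print(n,"face",len(P),np.degrees(k[:2]),k[2])
E
```

```text
True
[0.56682603 0.1230053  0.07550442] [-0.40271076 -0.27283994  5.42847112] 22.375
25.5083
s top edge 314 ((-0.09546060115098953, 0.001604720950126648), (0.017953012138605118, 0.11288745701313019), 0.16720840334892273) 0.10617766099562656
s face 606 [-0.64280928  0.08357761] -0.10281403372493716
t top edge 0 ((0.0, 0.0), (0.0, 0.0), 0.0) nan
  return _methods._mean(a, axis=axis, dtype=dtype,
  ret = ret.dtype.type(ret / rcount)
```

View pics/g7.png

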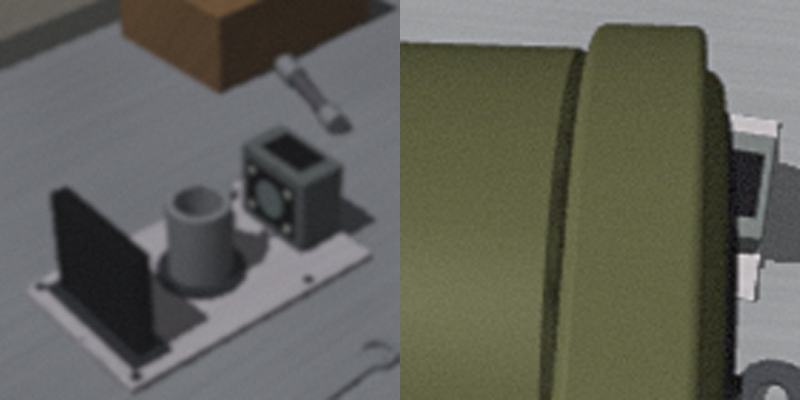

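The plate stands upright on the sill: x = -95.5 mm, y = +1.6 mm, top at 106 mm, square within 1°. The bushing hasn't moved and the arm is clear, so I'm handing in.

```bash
python3 -c "
from station import bot
print(bot.job_done())"
```

```text
the job is handed in; nothing more can be done
None
```

I handed the job in at about 25.5 s. The bushing stands centred on the pad with its code plate facing the reader, and the shade plate stands square and upright on the sill. Both were within tolerance when last measured, and no bystander was knowingly touched; no verdict came back.

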